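# Push the cork block home in the holding jig and snap the locking bar in behind it

## Task

Slide the cork sanding block along the bench, without lifting it, in between the converging guides of the plywood jig until it sits fully home against the end stop. Then take the locking bar by its orange grip and press it down into the two fork clips across the mouth of the jig, until it is fully down and level and both sprung jaws have snapped shut over it, so that the block is locked in. Leave the tape measure, the jam jar and the piece of split log where they are.

Things in the scene. Friction and masses are not known exactly. Their poses are not given: they have to be found in the camera images.
- cork_block: Cork sanding block faced with worn brown abrasive paper, the part to be locked in: 66 x 110 x 29 mm (x, y, z), about 0.09 kg, loose on the bench in front of the jig's mouth. Origin at the centre of its underside; its own y axis is its long direction (either end may go in first), z up.
- jig: Plywood holding jig fixed on the bench, without a floor. Origin on the bench top where the middle of the block lies when home (block's long direction then along jig x). Jig x is the way in, away from the robot; the mouth is at -x. Waxed side rails 24 mm high: straight, 68 mm apart from x -6 to +55 mm; from x -6 to -58 mm they flare 20 degrees each side, to 106 mm apart at the mouth.
- end_stop (a point): Middle of the near face of the jig's end stop, a plywood crossbar 28 mm high, at bench height: jig x = +55 mm, y = 0. Axes as the jig's. The block is home when its far end touches this face.
- bar_seat (a point): Point on the bench top midway between the two clips, jig x = -70 mm, y = 0, axes as the jig's: where the locking bar's origin must end, the bar lying along jig y. The grip then stands on the bench, about 5 mm behind the block's near end. The clips leave 150 mm between them for the block to pass.
- clip_left (a point): Steel fork clip at jig x = -70, y = +84 mm, 14 mm wide in y, 46 mm high; this point is its slot's centre on the bench top, axes as the jig's. The slot runs along jig y: fixed prong on the +x side (face 10 mm from the centre, flaring to 20 mm from 25 mm up), sprung jaw on the -x side, its nose 21 mm up 1 mm short of the centre. Open top about 30 mm wide. Foot x -22 to +26 mm.
- clip_right (a point): The same fork clip at jig x = -70 mm, y = -84 mm.
- locking_bar: Locking bar: round steel rod, 14 mm diameter, 200 mm long, along its own y axis, centre line 12 mm above the origin; upright orange grip in its middle, 20 (x) x 40 (y) x 66 mm high (z), flat sides. Origin at the centre of the grip's underside, on which it stands. 0.26 kg. Same turned half round. Starts on a 2 mm mat left of the jig or a 2 mm sheet right of it. Gripped 40 mm up, fingers clear the block.
- jaw_left (a joint): Sprung jaw of the clip at jig y = +84 mm: 0 rad shut (its spring holds it so), grows as the rod pushes it open toward jig -x, to 0.7 at most; it opens to about 0.2 as the rod passes, then springs back to 0. Both jaws together take about 5 to 15 N of downward push.
- jaw_right (a joint): The same for the clip at jig y = -84 mm.
- tape_measure: Yellow pocket tape measure lying flat, 62 x 81 x 33 mm, origin at the centre of its underside. Bystander, to be left alone; it lies on the side where the locking bar does not.
- jam_jar: Glass jar with a white lid, 64 mm across and 97 mm high, origin at the centre of its underside. Bystander beyond and to the left of the jig.
- split_log: Dark brown piece of split log, 43 x 122 x 30 mm, origin at the centre of its underside. Bystander to the right of the jig.

How it is judged:
On the way, in this order (a step that is already met when the one before it is completed fails the run):
1. the block is home against the end stop, between the rails, flat on the bench (x of cork_block in the frame of jig between -0.004 and 0.003 m and y of cork_block in the frame of jig between -0.005 and 0.005 m and angle between the y axis of cork_block and the x axis of jig, either way round below 0.08 rad and height (world z) of cork_block below 0.004 m), for 0.2 s.
2. the locking bar is fully down in both clips and both jaws are shut over it (x of locking_bar in the frame of bar_seat between -0.004 and 0.004 m and y of locking_bar in the frame of bar_seat between -0.015 and 0.015 m and height (world z) of locking_bar below 0.004 m and angle between locking_bar's own z axis and vertical below 0.12 rad and angle between the y axis of locking_bar and the y axis of jig, either way round below 0.06 rad and value of joint each of jaw_left, jaw_right below 0.05 rad), for 0.2 s.
At the end, for the whole second after the job is handed in: Block at rest flat on the bench, within 4 mm of the end stop, 5 mm of the jig's middle and 0.08 rad of straight. Locking bar at rest, upright, along the slots, within 4 mm of fully down and of the slot line, within 15 mm of the middle; both jaws shut over it (under 0.05 rad) (all of step 1 and all of step 2 and linear speed of each of cork_block, locking_bar below 0.01 m/s); the robot touches nothing.
It fails at once if the cork block is lifted off the bench (height (world z) of cork_block above 0.015 m).
It fails at once if the tape measure is pushed from its place by more than 25 mm (distance of tape_measure from where it was at the start of the episode above 0.025 m).
It fails at once if the jam jar is pushed from its place by more than 25 mm (distance of jam_jar from where it was at the start of the episode above 0.025 m).
It fails at once if the piece of split log is pushed from its place by more than 25 mm (distance of split_log from where it was at the start of the episode above 0.025 m).
It also fails if it takes over 67 s, if anything falls off the work surface, if the arm or the gripper's body presses on something with over 40 N, if the wrist force passes 120 N, or if a joint passes its speed limit or range.

## Robot

A 6-joint arm with a two-finger parallel gripper is mounted at the origin on a cart in front of the work surface, level with it; the furniture and walls round the work are solid. World frame = base frame: x ahead of the robot, y to its left, z up, the work surface at z = 0. Lengths are in m, angles in rad, forces in N, time in s.
With the tool pointing down it reaches from about 0.325 to 0.85 m from the base axis. Payload 4.4 kg.
Tool frame: the origin (TCP) lies at the very end of the fingers, on their centre line; the grasp point (between the pads) lies 19 mm behind it; x points along the fingers, z is the direction in which the jaws open and shut, and the axes are right-handed (so a half turn about x gives the same grasp; the last joint's range is limited). The gripper opens to 94 mm and grips with 3 to 60 N. Pads are 16 mm wide; open, the fingers measure 119 mm over their backs; the gripper's body (75 mm by 177 mm) begins 78 mm behind the grasp point.
Start: joints at [1.069, 0.207, 1.542, -0, 1.393, -0.15], TCP at [0.198, 0.54, 0.205] pointing down, gripper open.
Joint ranges: [-2.73, 2.73], [-0.86, 2.22], [0.23, 2.46], [-1.11, 4.25], [0.08, 2.63], [-2.82, 2.82]. Speed limits (rad/s): [2.79, 2.79, 3.14, 3.14, 3.14, 3.14].

## Interface

Orientations are given as a 3x3 rotation matrix whose columns are the frame's x, y, z axes.
In Python, from plant import bot, viewer, order gives the robot as it stands. The module is installed in compiled form; this text tells all that it offers.
- The arm moves only by the tool jog_arm, never from a script. Its arguments are lists of equal length, an entry for each row: "translation": the shift along the tool's x, y, z in mm, a list of three; "delta_rot": the turn, a rotation vector about the tool's x, y, z in rad, a list of three. A call has 1 to 8 rows; each row is the pose to reach, as a shift and turn from the pose measured when the call began, along the tool's axes at that moment; what a row does not reach only later rows make up. A row lasts 1/8 s, in which the tool goes at most 62.5 mm and 10.7 degrees, less where a joint would pass 70% of its speed; a pose out of reach is approached as far as the arm can. A call with a gripper value outside its range is refused whole. "fingers" is the opening, from -1 (shut) to 1 (fully open), so that 0 is half open, set as the call begins (left out, the last holds). The fingers move at their own pace and stop on an object; the grip force is fixed at half the most. Time passes only in rows, so rows that repeat a pose let the fingers close. It gives the time, the measured TCP pose, the force and the opening at its end, in the units of the state.
- bot.state(): the state, without advancing time (a new reading comes with each control period).
- viewer.snapshot(name): name is "scene" or "side" or "wrist"; returns the picture (420x560x3 uint8, red, green, blue); there is no depth.
- viewer.camera_info(name): a dict with "fx", "fy", "cx", "cy" (pixels), "T" (4x4, takes a point from camera to world coordinates). Camera axes: x right, y up, looking along -z (the intrinsics and any distortion apply to the point x, -y, -z); pixel columns grow to the right and rows downward; lengths in m; the calibration is good to about 2 mm. A picture is of the moment at which its call begins: read the wrist's pose just before it. camera_info takes no time and is no camera call; for the wrist camera it gives the pose at the moment of the call.
- order.finish_job(): hands the job in, once; it reports no verdict.
The state is a dict: "t": time; "joint_positions": joint angles; "qd": joint speeds; "effort": joint torques, N m; "tcp_pos": TCP position; "tool_rot": TCP orientation; "contact_force": force on the tool from outside, world axes, zero at the start; "moment": the same for the moment, N m; "gripper_width": finger opening in m.
Only numpy, scipy, OpenCV 4.12 (cv2) and the standard library are available. Lean on these libraries where they do the work, as an engineer would, in place of code of your own. Each camera call takes 0.05 s, during which the arm holds its last target. There are 200 camera calls.

## Working session

There is one attempt and no reset: what is moved stays moved. The work goes in short steps, Python scripts to look and compute and a tool call to move; the robot and the scene stay as the last step left them, time stands still between calls to the robot, and variables do not carry over. Pictures are saved under pics/ and viewed, about 8 in all and at most 12, crops included, and the job is handed in when it is done.

Besides the shell and the picture viewer there is one more tool, called after ">>>" as a command line: name --argument value ..., lists and objects as JSON in quotes. jog_arm: Moves the arm, as the interface text tells. Its arguments: {"type":"object","properties":{"translation":{"type":"array","items":{"type":"array","items":{"type":"number"}}},"delta_rot":{"type":"array","items":{"type":"array","items":{"type":"number"}}},"fingers":{"type":"number"}},"required":["translation","delta_rot"]}

```bash
mkdir -p pics
python3 - <<'E'
from plant import bot, viewer
import cv2, numpy as np
s=bot.state(); print(s)
for n in ("scene","side","wrist"):
    c=viewer.camera_info(n); print(n,{k:np.round(v,4).tolist() for k,v in c.items()})
ims=[viewer.snapshot(n) for n in ("scene","side","wrist")]
for n,i in zip(("scene","side","wrist"),ims): cv2.imwrite(f"pics/{n}0.png",i[:,:,::-1])
E
```

```text
{'t': 0.0, 'joint_positions': array([ 1.06953033e+00,  2.07397638e-01,  1.54293775e+00, -3.19710825e-05,
        1.39347273e+00, -1.50516809e-01]), 'qd': array([ 0.00075687, -0.00190227, -0.00032993, -0.00119962,  0.0013906 ,
       -0.00047258]), 'effort': array([ 3.94074577e-04, -3.70874798e+01, -2.81420553e+01,  6.99068327e-02,
        3.60535516e-02, -1.72553810e-04]), 'tcp_pos': array([0.19721411, 0.53927485, 0.20431118]), 'tool_rot': array([[-1.03701160e-03, -9.39117347e-01,  3.43595012e-01],
       [-1.95802723e-03,  3.43596445e-01,  9.39115355e-01],
       [-9.99997545e-01,  3.01105131e-04, -2.19513083e-03]]), 'contact_force': array([-0.00151143,  0.20439539, -0.61172824]), 'moment': array([-0.0525208 ,  0.00367542,  0.03502869]), 'gripper_width': 0.09411104921050954}
scene {'fx': 432.0669, 'fy': 432.0669, 'cx': 281.3116, 'cy': 208.8568, 'T': [[0.8867, 0.332, -0.3218, 0.3343], [-0.4623, 0.6465, -0.6069, -0.6901], [0.0065, 0.6869, 0.7267, 0.6882], [0.0, 0.0, 0.0, 1.0]]}
side {'fx': 443.3498, 'fy': 443.3498, 'cx': 280.2204, 'cy': 214.2657, 'T': [[0.8693, 0.191, -0.4559, 0.1661], [-0.4939, 0.3757, -0.7842, -0.9677], [0.0215, 0.9068, 0.421, 0.4765], [0.0, 0.0, 0.0, 1.0]]}
wrist {'fx': 294.8999, 'fy': 294.8999, 'cx': 275.8797, 'cy': 203.6231, 'T': [[0.3427, -0.9106, -0.2308, 0.1303], [0.9394, 0.3317, 0.0863, 0.5639], [-0.0021, -0.2464, 0.9692, 0.3838], [0.0, 0.0, 0.0, 1.0]]}
```

View pics/scene0.png

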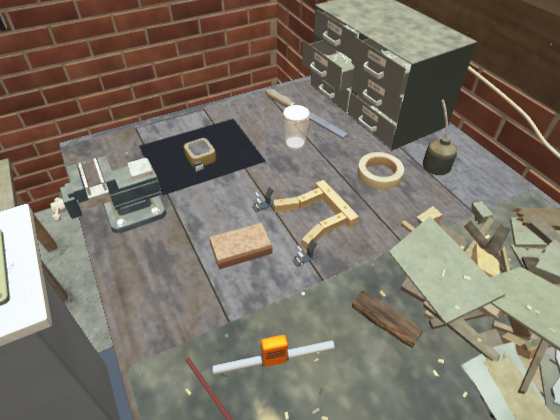

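View pics/side0.png

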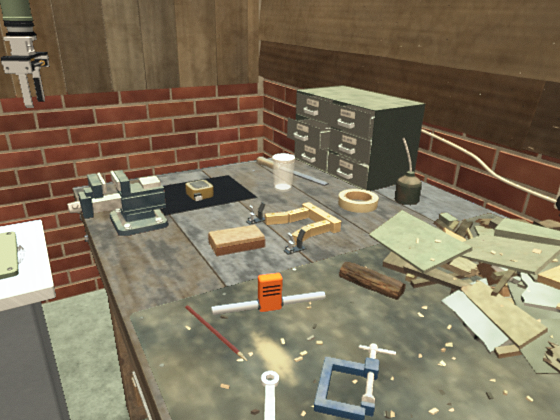

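The scene view shows the cork block at about (240,245), the jig's clips at (263,200) and (305,255), the end stop near (337,202), and the bar's grip at (275,350) on the sheet to the right. The side view agrees: the log is at (372,279), the tape at (200,188) and the jar at (284,172).

```bash
cat > h.py <<'E'
import cv2, numpy as np
from plant import bot, viewer
def ray(c,uv,z):
    T=np.array(c["T"]); d=T[:3,:3]@np.array([(uv[0]-c["cx"])/c["fx"],-(uv[1]-c["cy"])/c["fy"],-1]); o=T[:3,3]
    return (o+d*(z-o[2])/d[2])[:2]
def pix(c,p):
    T=np.array(c["T"]); q=T[:3,:3].T@(np.array(p)-T[:3,3]); return np.array([c["cx"]+c["fx"]*q[0]/-q[2], c["cy"]-c["fy"]*q[1]/-q[2]])
def grab(n,name):
    c=viewer.camera_info(n); im=viewer.snapshot(n)[:,:,::-1].copy(); cv2.imwrite(f"pics/{name}.png",im); return c,im
E
python3 - <<'E'
from h import *
c=viewer.camera_info("scene"); im=cv2.imread("pics/scene0.png")
for n,uv,z in [("block top",(240,241),.029),("clipL",(263,208),0.0),("clipR",(303,262),0.0),("stopL",(318,186),.028),("stopR",(353,215),.028),("railmouthL",(276,203),.024),("railmouthR",(305,240),.024),("rodA",(215,369),.014),("rodB",(333,345),.014),("log",(387,316),.03),("jar",(295,143),0),("tape",(200,150),.033)]:
    print(n,np.round(ray(c,uv,z),3))
E
python3 - <<'E'
import cv2
im=cv2.imread("pics/scene0.png")[160:390,190:430]
cv2.imwrite("pics/crop0.png",cv2.resize(im,None,fx=2.6,fy=2.6,interpolation=cv2.INTER_CUBIC))
E
```

```text
block top [ 0.514 -0.179]
clipL [ 0.604 -0.095]
clipR [ 0.61  -0.262]
stopL [ 0.731 -0.114]
stopR [ 0.751 -0.222]
railmouthL [ 0.626 -0.115]
railmouthR [ 0.631 -0.232]
rodA [ 0.377 -0.389]
rodB [ 0.566 -0.441]
log [ 0.67  -0.445]
jar [0.777 0.074]
tape [0.541 0.118]
```

>>> jog_arm --translation '[[-70,-42,-42],[-70,-85,-85],[-70,-128,-128],[-70,-171,-171],[-70,-214,-214],[-70,-257,-257],[-70,-300,-300],[-70,-342,-343]]' --delta_rot '[[-0.05,0,0],[-0.1,0,0],[-0.15,0,0],[-0.2,0,0],[-0.25,0,0],[-0.3,0,0],[-0.35,0,0],[-0.35,0,0]]'

```text
t: 1.15
tcp_pos: [0.3974, 0.106, 0.2751]
tool_rot: [[-0.0, -1.0, 0.0], [-0.001, 0.0, 1.0], [-1.0, 0.0, -0.001]]
contact_force: [1.1, 0.1, 0.9]
gripper_width: 0.0941
```

View pics/crop0.png

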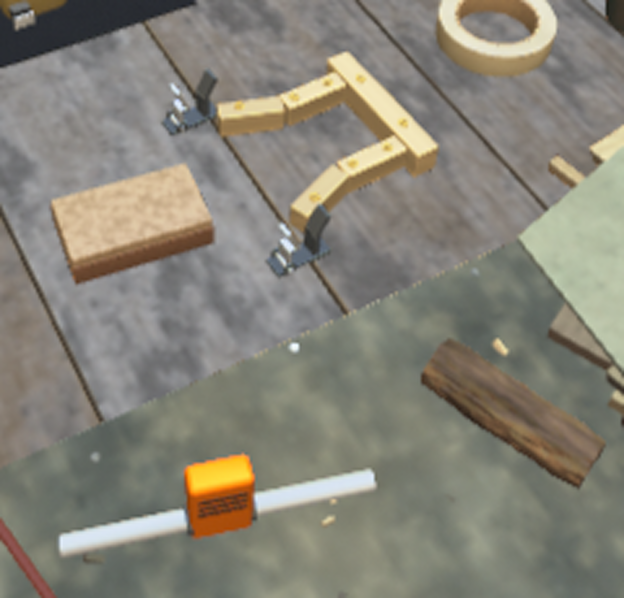

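The crop shows the block, the jig (stop top from about (340,60) to (425,155)), both clips and the bar clearly.

>>> jog_arm --translation '[[0,-17,-54],[0,-35,-108],[0,-53,-162],[0,-71,-216],[0,-90,-270],[0,-110,-310],[0,-110,-310]]' --delta_rot '[[0,0,0],[0,0,0],[0,0,0],[0,0,0],[0,0,0],[0,0,0],[0,0,0]]'

```text
t: 2.02
tcp_pos: [0.5074, -0.2066, 0.2743]
tool_rot: [[-0.002, -1.0, 0.004], [-0.001, 0.004, 1.0], [-1.0, 0.002, -0.001]]
contact_force: [-0.3, -0.0, 0.7]
gripper_width: 0.094
```

Run:
```python
from h import *
c,im=grab("wrist","w1"); print(bot.state()["tcp_pos"], np.round(c["T"],4).tolist())
cv2.imwrite("pics/w1b.png",cv2.resize(im,(800,600),interpolation=cv2.INTER_CUBIC))
```

```text
[ 0.50693661 -0.20478982  0.27439111] [[0.0031, -0.9695, -0.2451, 0.4362], [1.0, 0.0029, 0.0013, -0.2064], [-0.0006, -0.2451, 0.9695, 0.4539], [0.0, 0.0, 0.0, 1.0]]
```

View pics/w1b.png

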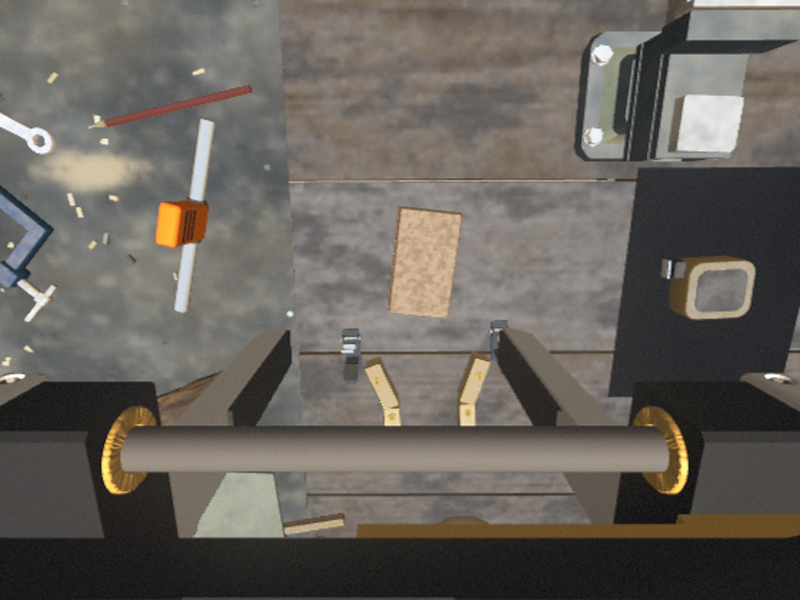

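The wrist view (800x600, world +y to the right, +x downward) shows the block at (426,262), the bar's grip at (182,222) and the clips at (350,342) and (498,330), with the jig half hidden by the gripper. I'll move forward to see the whole jig.

>>> jog_arm --translation '[[0,-50,12],[0,-100,25],[0,-110,25],[0,-110,25]]' --delta_rot '[[0,0,0],[0,0,0],[0,0,0],[0,0,0]]'

```text
t: 2.58
tcp_pos: [0.6166, -0.1788, 0.2739]
tool_rot: [[-0.003, -1.0, 0.001], [0.001, 0.001, 1.0], [-1.0, 0.003, 0.001]]
contact_force: [-0.4, -0.3, 1.0]
gripper_width: 0.0941
```

Run:
```python
from h import *
import json
c,im=grab("wrist","w2"); json.dump({k:np.array(v).tolist() for k,v in c.items()},open("w2.json","w"))
print(bot.state()["tcp_pos"], np.round(c["T"],4).tolist())
cv2.imwrite("pics/w2b.png",cv2.resize(im[60:300,140:440],(800,640),interpolation=cv2.INTER_CUBIC)[:600])
```

```text
[ 0.61607095 -0.17930006  0.27415517] [[-0.0003, -0.9699, -0.2435, 0.5457], [1.0, -0.0002, -0.0007, -0.1791], [0.0006, -0.2435, 0.9699, 0.4536], [0.0, 0.0, 0.0, 1.0]]
```

View pics/w2b.png

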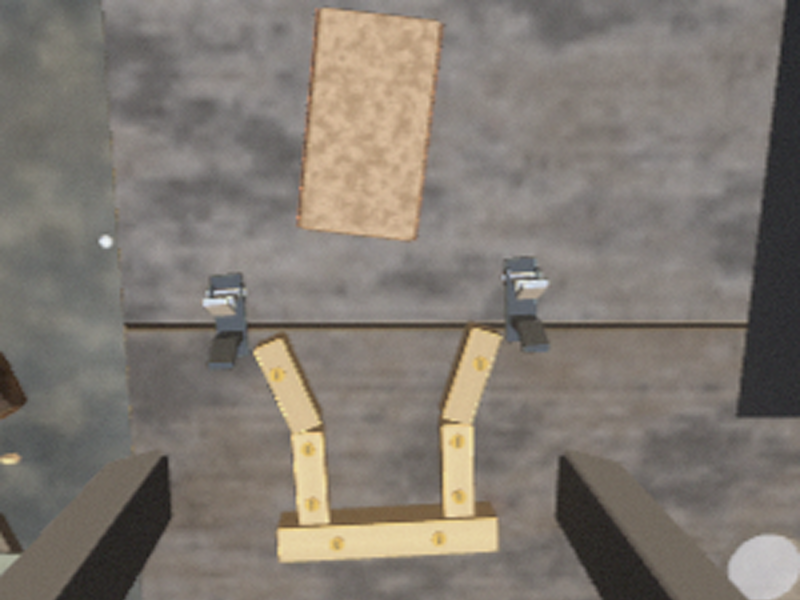

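The crop (2.667x, offset (140,60)) shows the whole jig. The stop's near top edge runs from (278,527) to (497,515), the rail bends are at (323,425) and (441,424), and the block is at the top, tilted a few degrees the other way.

Run:
```python
from h import *
import json
c=json.load(open("w2.json")); im=cv2.imread("pics/w2.png")
P=lambda u,v,z: ray(c,(140+u/2.6667,60+v/2.6667),z)
# stop, mouth, bends
sL,sR=P(278,527,.028),P(497,515,.028); print("stop",sL,sR,"yaw",np.arctan2(-(sR-sL)[0],(sR-sL)[1]), "len",np.hypot(*(sR-sL)))
bL,bR=P(323,425,.024),P(441,424,.024); print("bend",bL,bR,(bL+bR)/2)
mL,mR=P(286,335,.024),P(471,327,.024); print("mouth",mL,mR,(mL+mR)/2,np.hypot(*(mR-mL)))
fL,fR=P(226,275,.002),P(518,258,.002); print("feet",fL,fR,(fL+fR)/2,"yaw",np.arctan2(-(fR-fL)[0],(fR-fL)[1]),np.hypot(*(fR-fL)))
yaw=np.arctan2(-(fR-fL)[0],(fR-fL)[1])
hsv=cv2.cvtColor(im,cv2.COLOR_BGR2HSV)
m=((hsv[...,0]<22)&(hsv[...,1]>60)&(hsv[...,2]>130)).astype(np.uint8); m[160:]=0
cs=max(cv2.findContours(m,0,2)[0],key=cv2.contourArea); 
W=np.array([ray(c,p[0],.029) for p in cs]).astype(np.float32); r=cv2.minAreaRect(W*1000); print("block w2",r)
b=cv2.boxPoints(r); print(b)
# bar in w1
c1=dict(c); im=cv2.imread("pics/w1.png"); c1["T"]=[[.0031,-.9695,-.2451,.4362],[1,.0029,.0013,-.2064],[-.0006,-.2451,.9695,.4539],[0,0,0,1]]
S=.7
A,B=ray(c1,(206*S,121*S),.014),ray(c1,(181*S,310*S),.014); print("rod",A,B,(A+B)/2,np.hypot(*(A-B)),"dir yaw",np.arctan2(B[1]-A[1],B[0]-A[0]))
hsv=cv2.cvtColor(im,cv2.COLOR_BGR2HSV); m=((hsv[...,0]<15)&(hsv[...,1]>200)&(hsv[...,2]>120)).astype(np.uint8); m[:,200:]=0
cs=max(cv2.findContours(m,0,2)[0],key=cv2.contourArea); x=cs[:,0,:]; print("orange bbox",x.min(0),x.max(0)); 
for z in(.068,.035,.002): print(z,cv2.minAreaRect(np.array([ray(c1,p,z) for p in x]).astype(np.float32)*1000))
```

```text
stop [ 0.73934357 -0.22809496] [ 0.73178096 -0.1003189 ] yaw 0.059117444170634456 len 0.12799967038786714
bend [ 0.67823438 -0.20124662] [ 0.67762788 -0.13389395] [ 0.67793113 -0.16757029]
mouth [ 0.6260658  -0.22115244] [ 0.62154695 -0.11867591] [ 0.62380637 -0.16991417] 0.1025761195952513
feet [ 0.59532213 -0.25682883] [ 0.58562808 -0.09016828] [ 0.5904751  -0.17349856] yaw 0.05810095059032781 0.1669422436932273
block w2 ((516.2487182617188, -176.49603271484375), (64.94048309326172, 109.33641052246094), 83.53731536865234)
[[ 458.2732  -202.60669]
 [ 566.9148  -214.91318]
 [ 574.22424 -150.38538]
 [ 465.58264 -138.07889]]
rod [ 0.37555293 -0.39036045] [ 0.56820937 -0.43932459] [ 0.47188115 -0.41484252] 0.19878125723187282 dir yaw -0.24888318998806755
orange bbox [113 141] [145 172]
0.068 ((467.6694641113281, -392.6939697265625), (39.19575119018555, 39.7687873840332), 9.51865291595459)
0.035 ((470.36053466796875, -408.624755859375), (42.547569274902344, 43.16956329345703), 9.518661499023438)
0.002 ((473.0516662597656, -424.55560302734375), (45.899349212646484, 46.570350646972656), 9.518675804138184)
```

>>> jog_arm --translation '[[30,50,3],[70,100,5],[110,138,7],[160,138,7],[210,138,7],[250,138,7],[267,138,7],[267,138,7]]' --delta_rot '[[0.04,0,0],[0.08,0,0],[0.113,0,0],[0.113,0,0],[0.113,0,0],[0.113,0,0],[0.113,0,0],[0.113,0,0]]'

```text
t: 3.62
tcp_pos: [0.4762, -0.1718, 0.0074]
tool_rot: [[-0.005, -0.993, 0.115], [0.001, 0.115, 0.993], [-1.0, 0.005, 0.001]]
contact_force: [-0.2, 0.4, 0.8]
gripper_width: 0.094
```

>>> jog_arm --translation '[[0,0,0],[0,0,0],[0,0,0],[0,0,0],[0,0,0],[0,0,0]]' --delta_rot '[[0,0,0],[0,0,0],[0,0,0],[0,0,0],[0,0,0],[0,0,0]]' --fingers -0.2

```text
t: 4.38
tcp_pos: [0.477, -0.1721, 0.0083]
tool_rot: [[-0.003, -0.993, 0.115], [0.0, 0.115, 0.993], [-1.0, 0.003, -0.0]]
contact_force: [-0.9, -0.6, 5.7]
gripper_width: 0.0644
```

>>> jog_arm --translation '[[0,-15,2],[0,-30,3],[0,-45,5],[0,-60,6],[0,-75,8],[0,-90,10],[0,-102,11],[0,-110,12]]' --delta_rot '[[-0.04,0,0],[-0.08,0,0],[-0.12,0,0],[-0.16,0,0],[-0.174,0,0],[-0.174,0,0],[-0.174,0,0],[-0.174,0,0]]'

```text
t: 5.38
tcp_pos: [0.5886, -0.173, 0.0084]
tool_rot: [[-0.004, -0.998, -0.061], [-0.0, -0.061, 0.998], [-1.0, 0.004, 0.0]]
contact_force: [-2.8, 0.5, 6.8]
gripper_width: 0.0647
```

Run:
```python
from h import *
c,im=grab("wrist","w3"); s=bot.state();print(s["tcp_pos"],s["contact_force"],s["gripper_width"])
cv2.imwrite("pics/w3b.png",cv2.resize(im[40:420,100:460],(720,760))[:600])
```

```text
[ 0.58995803 -0.17303067  0.00838344] [ 0.7980853 -0.283327   8.1713591] 0.06396536545731667
```

View pics/w3b.png

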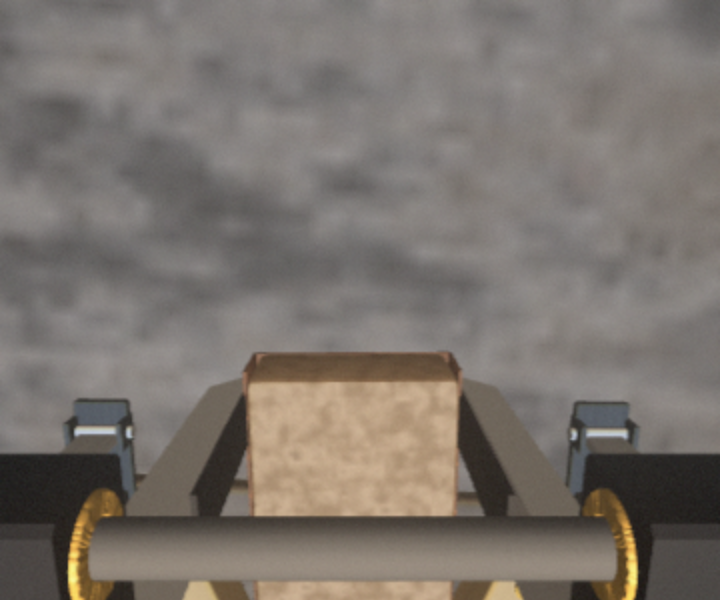

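The block is gripped and centred between the clips: block middle at column 354, clip middle at column 353. I'll advance a little further while gripping, then release and back off.

>>> jog_arm --translation '[[0,-8,0],[0,-16,0],[0,-24,0],[0,-30,0],[0,-30,0]]' --delta_rot '[[0,0,0],[0,0,0],[0,0,0],[0,0,0],[0,0,0]]'

```text
t: 6.05
tcp_pos: [0.6211, -0.1711, 0.0084]
tool_rot: [[0.0, -0.998, -0.061], [-0.0, -0.061, 0.998], [-1.0, -0.0, -0.0]]
contact_force: [0.1, -0.8, 3.5]
gripper_width: 0.0641
```

>>> jog_arm --translation '[[0,0,0],[0,0,0],[0,5,0],[0,30,0],[0,50,0],[0,60,0]]' --delta_rot '[[0,0,0],[0,0,0],[0,0,0],[0,0,0],[0,0,0],[0,0,0]]' --fingers 0.8

```text
t: 6.8
tcp_pos: [0.5599, -0.1743, 0.0081]
tool_rot: [[-0.0, -0.998, -0.06], [0.001, -0.06, 0.998], [-1.0, 0.0, 0.001]]
contact_force: [-0.2, -0.0, -0.6]
gripper_width: 0.0846
```

>>> jog_arm --translation '[[0,0,0],[0,0,0],[0,0,0],[0,0,0],[0,0,0],[0,0,0],[0,0,0]]' --delta_rot '[[0,0,0],[0,0,0],[0,0,0],[0,0,0],[0,0,0],[0,0,0],[0,0,0]]' --fingers -1

```text
t: 7.68
tcp_pos: [0.5599, -0.1743, 0.0081]
tool_rot: [[-0.0, -0.998, -0.06], [0.001, -0.06, 0.998], [-1.0, 0.0, 0.001]]
contact_force: [-0.0, 0.4, 0.6]
gripper_width: 0.0183
```

>>> jog_arm --translation '[[0,-10,0],[0,-20,0],[0,-30,0],[0,-38,0],[0,-44,0],[0,-49,0],[0,-52,0],[0,-52,0]]' --delta_rot '[[0,0,0],[0,0,0],[0,0,0],[0,0,0],[0,0,0],[0,0,0],[0,0,0],[0,0,0]]'

```text
t: 8.68
tcp_pos: [0.612, -0.1712, 0.0081]
tool_rot: [[-0.0, -0.998, -0.06], [0.001, -0.06, 0.998], [-1.0, 0.0, 0.001]]
contact_force: [-0.4, 0.3, -0.5]
gripper_width: 0.0004
```

>>> jog_arm --translation '[[0,-2,0],[0,-4,0],[0,-4,0]]' --delta_rot '[[0,0,0],[0,0,0],[0,0,0]]'

```text
t: 9.05
tcp_pos: [0.6162, -0.171, 0.0082]
tool_rot: [[0.0, -0.998, -0.06], [0.001, -0.06, 0.998], [-1.0, -0.0, 0.001]]
contact_force: [-0.1, -0.5, -0.1]
gripper_width: 0.0006
```

>>> jog_arm --translation '[[0,-2,0],[0,-4,0],[0,-4,0]]' --delta_rot '[[0,0,0],[0,0,0],[0,0,0]]'

```text
t: 9.43
tcp_pos: [0.6168, -0.1707, 0.0079]
tool_rot: [[-0.008, -0.998, -0.061], [0.001, -0.061, 0.998], [-1.0, 0.007, 0.002]]
contact_force: [-9.0, -0.5, 7.8]
gripper_width: 0.0006
```

>>> jog_arm --translation '[[0,-2,0],[0,-3,0],[0,-3,0]]' --delta_rot '[[0,0,0],[0,0,0],[0,0,0]]'

```text
t: 9.8
tcp_pos: [0.6166, -0.1707, 0.0078]
tool_rot: [[-0.015, -0.998, -0.061], [0.002, -0.061, 0.998], [-1.0, 0.015, 0.002]]
contact_force: [-8.0, -1.1, 6.9]
gripper_width: 0.0005
```

>>> jog_arm --translation '[[0,20,0],[-40,30,0],[-100,30,0],[-160,20,0],[-220,10,0],[-265,0,0],[-265,0,0]]' --delta_rot '[[0,0,0],[0,0,0],[0,0,0],[0,0,0],[0,0,0],[0,0,0],[0,0,0]]' --fingers 1

```text
t: 10.68
tcp_pos: [0.6239, -0.1721, 0.2789]
tool_rot: [[-0.004, -0.998, -0.062], [-0.003, -0.062, 0.998], [-1.0, 0.004, -0.003]]
contact_force: [0.7, -0.6, -0.5]
gripper_width: 0.0666
```

Run:
```python
from h import *
import json
c,im=grab("wrist","w4"); json.dump({k:np.array(v).tolist() for k,v in c.items()},open("w4.json","w"))
s=bot.state();print(s["tcp_pos"],s["tool_rot"])
cv2.imwrite("pics/w4b.png",cv2.resize(im[120:300,165:405],(800,600),interpolation=cv2.INTER_CUBIC))
```

```text
[ 0.62191782 -0.17144141  0.27513428] [[-9.80784800e-03 -9.98070722e-01 -6.13077496e-02]
 [-2.64041819e-04 -6.13081115e-02  9.98118854e-01]
 [-9.99951867e-01  9.80558581e-03  3.37768230e-04]]
```

View pics/w4b.png

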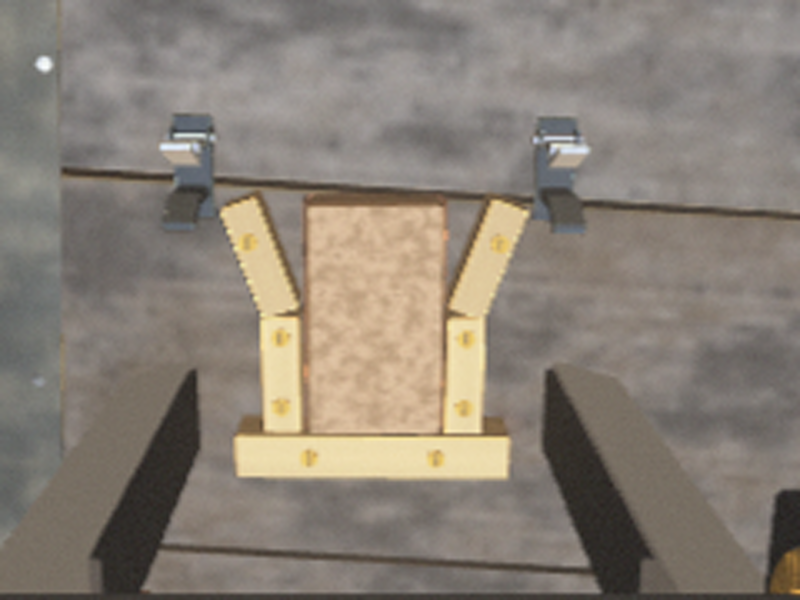

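The block is home: its far edge is flush with the stop along row 435 and it sits straight between the rails. Next I'll refine the seat and the bar position.

Run:
```python
from h import *
import json
c=json.load(open("w4.json"))
P=lambda u,v,z: ray(c,(165+u/3.3333,120+v/3.3333),z)
def two(n,l,r,z,off):
    a,b=P(*l,z),P(*r,z); d=(b-a)/np.hypot(*(b-a)); m=(a+b)/2; fx=np.array([d[1],-d[0]])
    print(n,np.round(m,4),"yaw",round(np.arctan2(-d[0],d[1]),4),"len",round(np.hypot(*(b-a)),4),"seat->",np.round(m+fx*off,4))
two("feet",(193,114),(557,117),.002,.022)
two("prongtop far",(180,230),(568,233),.046,-.0)
two("stop",(235,435),(509,435),.028,-.125)
two("blocknear",(304,204),(446,204),.029,-.015)
im=cv2.imread("pics/w1.png"); cv2.imwrite("pics/bar.png",cv2.resize(im[70:230,80:240],(640,640),interpolation=cv2.INTER_CUBIC)[:600])
```

```text
feet [ 0.5901 -0.1725] yaw 0.0546 len 0.1674 seat-> [ 0.612  -0.1713]
prongtop far [ 0.6355 -0.1702] yaw 0.0551 len 0.1659 seat-> [ 0.6355 -0.1702]
stop [ 0.7365 -0.1647] yaw 0.0636 len 0.1289 seat-> [ 0.6118 -0.1726]
blocknear [ 0.6266 -0.1703] yaw 0.0629 len 0.0628 seat-> [ 0.6116 -0.1712]
```

>>> jog_arm --translation '[[20,32,-46],[40,65,-93],[60,98,-140],[80,130,-187],[110,155,-220],[130,164,-234],[145,164,-234],[145,164,-234]]' --delta_rot '[[0.06,0,-0.01],[0.12,0,-0.01],[0.18,0,-0.01],[0.24,0,-0.01],[0.3,0,-0.01],[0.31,0,-0.01],[0.31,0,-0.01],[0.31,0,-0.01]]' --fingers 1

```text
t: 11.72
tcp_pos: [0.4712, -0.4127, 0.1296]
tool_rot: [[-0.002, -0.97, 0.244], [0.002, 0.244, 0.97], [-1.0, 0.002, 0.002]]
contact_force: [-0.0, 0.6, -0.3]
gripper_width: 0.0943
```

Run:
```python
from h import *
c,im=grab("wrist","w5"); s=bot.state();print(s["t"],s["tcp_pos"],s["tool_rot"],s["joint_positions"],s["gripper_width"])
cv2.imwrite("pics/w5b.png",im)
print(np.round(c["T"],4).tolist())
```

```text
11.775 [ 0.47206376 -0.41339313  0.13115578] [[-2.50651435e-04 -9.69821227e-01  2.43816992e-01]
 [ 9.66901806e-05  2.43816975e-01  9.69821259e-01]
 [-9.99999964e-01  2.66661799e-04  3.26591150e-05]] [-8.56974680e-01  3.81222230e-01  1.47738993e+00 -1.31555555e-04
  1.28321769e+00 -2.18143400e+00] 0.09397452237413598
[[0.2433, -0.9404, -0.2375, 0.4022], [0.9699, 0.2364, 0.0577, -0.3959], [0.0019, -0.2443, 0.9697, 0.3093], [0.0, 0.0, 0.0, 1.0]]
```

View pics/w5b.png

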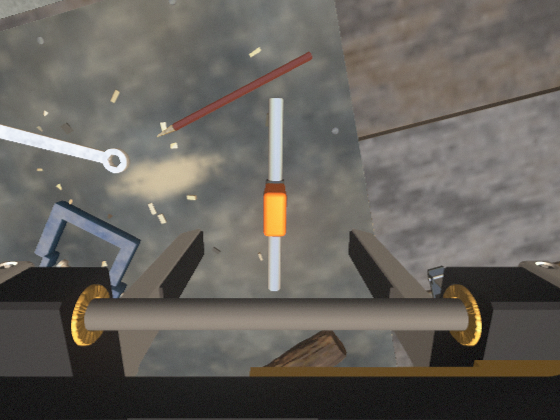

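The bar lies straight between the fingers, with the grip at (275,210) and the rod running from (277,98) to (275,290). Now descend and grip.

>>> jog_arm --translation '[[40,0,-1],[75,0,-1],[93,0,-1],[93,0,-1]]' --delta_rot '[[0,0,0],[0,0,0],[0,0,0],[0,0,0]]'

```text
t: 12.28
tcp_pos: [0.4721, -0.4132, 0.0376]
tool_rot: [[-0.001, -0.97, 0.242], [0.001, 0.242, 0.97], [-1.0, 0.001, 0.001]]
contact_force: [0.3, 1.1, 0.2]
gripper_width: 0.0939
```

>>> jog_arm --translation '[[0,0,0],[0,0,0],[0,0,0],[0,0,0],[0,0,0],[0,0,0],[0,0,0],[0,0,0]]' --delta_rot '[[0,0,0],[0,0,0],[0,0,0],[0,0,0],[0,0,0],[0,0,0],[0,0,0],[0,0,0]]' --fingers -1

```text
t: 13.28
tcp_pos: [0.4721, -0.4133, 0.0376]
tool_rot: [[-0.001, -0.97, 0.242], [0.001, 0.242, 0.97], [-1.0, 0.001, 0.001]]
contact_force: [0.6, -0.4, -0.9]
gripper_width: 0.0199
```

>>> jog_arm --translation '[[-40,0,0],[-85,0,10],[-120,-10,50],[-120,-25,95],[-120,-40,145],[-120,-55,195],[-120,-70,245],[-120,-77,268]]' --delta_rot '[[0,0,0],[0.15,0,0],[0.32,0,0],[0.49,0,0],[0.66,0,0],[0.83,0,0],[1.0,0,0],[1.17,0,0]]'

```text
t: 14.28
tcp_pos: [0.6122, -0.1687, 0.1564]
tool_rot: [[-0.003, -0.153, 0.988], [0.003, 0.988, 0.153], [-1.0, 0.003, -0.003]]
contact_force: [-0.5, -0.8, -3.4]
gripper_width: 0.0197
```

Run:
```python
from plant import bot
s=bot.state();z=s["tool_rot"][:,2];import numpy as np
print(s["t"],s["tcp_pos"],s["tool_rot"].round(3).tolist(),"yaw",np.arctan2(z[1],z[0]),s["gripper_width"],s["contact_force"])
```

```text
14.275 [ 0.61215909 -0.16874657  0.15638035] [[-0.003, -0.153, 0.988], [0.003, 0.988, 0.153], [-1.0, 0.003, -0.003]] yaw 0.15320448865188996 0.019679887615635057 [-0.48866964 -0.84902247 -3.43874043]
```

>>> jog_arm --translation '[[15,-3,-1],[32,-3,-1],[32,-3,-1],[32,-3,-1]]' --delta_rot '[[0.095,0,0],[0.095,0,0],[0.095,0,0],[0.095,0,0]]'

```text
t: 14.78
tcp_pos: [0.6113, -0.1723, 0.1242]
tool_rot: [[-0.004, -0.058, 0.998], [0.003, 0.998, 0.058], [-1.0, 0.003, -0.003]]
contact_force: [-1.1, 0.5, -2.9]
gripper_width: 0.02
```

Run:
```python
from h import *
s=bot.state();z=s["tool_rot"][:,2]
print(s["t"],s["tcp_pos"],s["tool_rot"].round(4).tolist(),"yaw",np.arctan2(z[1],z[0]))
c,im=grab("wrist","w6"); c2,im2=grab("scene","s6")
a=cv2.resize(im[60:360,100:460],(480,400),interpolation=cv2.INTER_CUBIC); b=cv2.resize(im2[140:300,200:360],(400,400),interpolation=cv2.INTER_CUBIC)
out=np.hstack([cv2.resize(a,(400,333)),cv2.resize(b,(400,400))[:333]]); cv2.imwrite("pics/c6.png",out)
# predicted rod ends & pixels of rod centreline seat points
th=.058; fx=np.array([np.cos(th),np.sin(th)]); fy=np.array([-fx[1],fx[0]]); p=s["tcp_pos"]
for y in(.1,-.1):
    q=np.r_[p[:2]+fy*y,p[2]-.0356+.012]; print("rod end",y,"wrist",pix(c,q),"scene",pix(c2,q))
```

```text
14.775 [ 0.61126276 -0.17226282  0.12416246] [[-0.0036, -0.0581, 0.9983], [0.0032, 0.9983, 0.0581], [-1.0, 0.0034, -0.0034]] yaw 0.05812705075051262
rod end 0.1 wrist [276.2549474   82.54102134] scene [257.55348203 167.22358683]
rod end -0.1 wrist [275.90767024 346.85048425] scene [311.37575414 231.00054135]
```

View pics/c6.png

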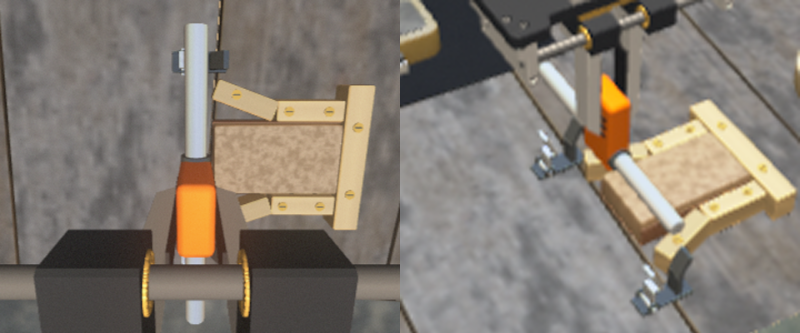

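The rod is centred over the left clip: in the left panel the rod spans columns 187–208 and the clip foot's zero line is at about 198. Yaw also matches, so descend.

>>> jog_arm --translation '[[25,0,0],[45,0,0],[55,0,0],[62,0,0],[67,0,0],[72,0,0],[72,0,0]]' --delta_rot '[[0,0,0],[0,0,0],[0,0,0],[0,0,0],[0,0,0],[0,0,0],[0,0,0]]'

```text
t: 15.75
tcp_pos: [0.6138, -0.1727, 0.0542]
tool_rot: [[0.002, -0.058, 0.998], [0.001, 0.998, 0.058], [-1.0, 0.001, 0.003]]
contact_force: [3.2, -0.1, -2.5]
gripper_width: 0.0201
```

>>> jog_arm --translation '[[4,0,0],[8,0,0],[12,0,0],[15,0,0],[17,0,0],[17,0,0]]' --delta_rot '[[0,0,0],[0,0,0],[0,0,0],[0,0,0],[0,0,0],[0,0,0]]'

```text
t: 16.5
tcp_pos: [0.6118, -0.1722, 0.0358]
tool_rot: [[-0.002, -0.058, 0.998], [0.002, 0.998, 0.058], [-1.0, 0.003, -0.002]]
contact_force: [0.2, -0.7, -3.5]
gripper_width: 0.0196
```

>>> jog_arm --translation '[[1,0,0],[2,0,0],[3,0,0],[3,0,0]]' --delta_rot '[[0,0,0],[0,0,0],[0,0,0],[0,0,0]]'

```text
t: 17.0
tcp_pos: [0.6118, -0.1723, 0.0354]
tool_rot: [[-0.002, -0.058, 0.998], [0.002, 0.998, 0.058], [-1.0, 0.002, -0.002]]
contact_force: [-4.0, 1.2, 9.7]
gripper_width: 0.0197
```

Run:
```python
from h import *
c,im=grab("side","sd7"); c2,im2=grab("scene","s7")
a=cv2.resize(im[180:270,230:350],(480,360),interpolation=cv2.INTER_CUBIC); b=cv2.resize(im2[180:280,240:340],(320,320),interpolation=cv2.INTER_CUBIC)
o=np.zeros((360,800,3),np.uint8); o[:,:480]=a; o[:320,480:]=b; cv2.imwrite("pics/c7.png",o)
```

```text
(no output)
```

View pics/c7.png

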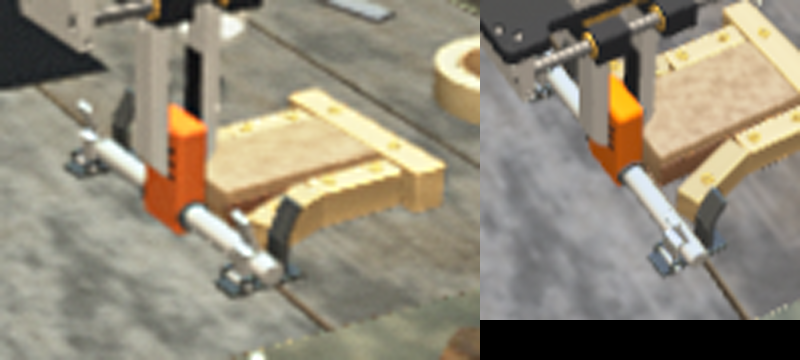

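The rod sits low in both clips with the jaw noses over it, and pressing 0.4 mm further raised the upward force to 9.7 N, so it is on the bench. Release and rise.

>>> jog_arm --translation '[[-1,0,0],[-1,0,0],[-1,0,0],[-1,0,0],[-1,0,0]]' --delta_rot '[[0,0,0],[0,0,0],[0,0,0],[0,0,0],[0,0,0]]' --fingers 0

```text
t: 17.73
tcp_pos: [0.6117, -0.1723, 0.0361]
tool_rot: [[-0.003, -0.058, 0.998], [0.002, 0.998, 0.058], [-1.0, 0.003, -0.003]]
contact_force: [-0.9, 0.1, 0.4]
gripper_width: 0.047
```

>>> jog_arm --translation '[[-20,0,0],[-60,0,0],[-110,0,0],[-160,0,0],[-200,0,0],[-240,0,0],[-240,0,0]]' --delta_rot '[[0,0,0],[0,0,0],[0,0,0],[0,0,0],[0,0,0],[0,0,0],[0,0,0]]'

```text
t: 18.6
tcp_pos: [0.6148, -0.1739, 0.283]
tool_rot: [[0.008, -0.058, 0.998], [-0.002, 0.998, 0.058], [-1.0, -0.003, 0.008]]
contact_force: [-0.6, 0.2, 0.6]
gripper_width: 0.047
```

Run:
```python
from h import *
s=bot.state(); print(s["t"],s["tcp_pos"],s["contact_force"])
c,im=grab("wrist","w8"); c2,im2=grab("side","sd8")
a=im[60:300,180:480]; b=cv2.resize(im2[180:280,230:340],(396,360),interpolation=cv2.INTER_CUBIC)
a=cv2.resize(a,(400,320),interpolation=cv2.INTER_CUBIC)
o=np.zeros((360,800,3),np.uint8); o[:320,:400]=a; o[:,404:]=b; cv2.imwrite("pics/c8.png",o)
```

```text
18.6 [ 0.61482819 -0.17386683  0.28297318] [-0.59803655  0.18565967  0.62272833]
```

View pics/c8.png

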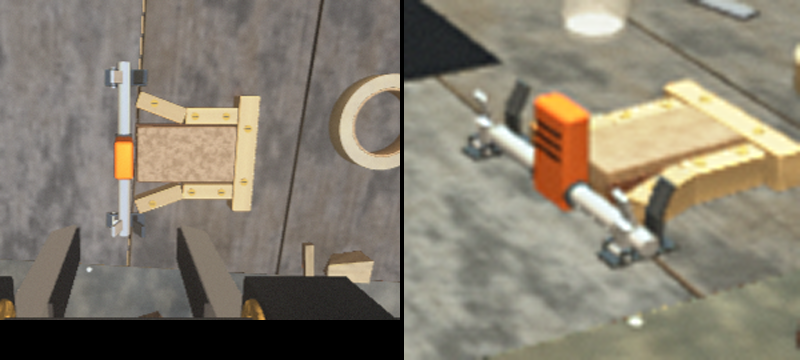

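The bar stands upright and level in both clips with the jaw noses over the rod. The block is still flush with the stop, and the arm is clear.

```bash
python3 -c "
from plant import order
print(order.finish_job())"
```

```text
the job is handed in; nothing more can be done
None
```

The job is handed in: the block is home against the end stop and the locking bar is pressed down into both clips. I slid the block part-way in by its sides, then pushed it from behind with closed fingers until it stopped. I then gripped the bar by its orange grip, pressed it into the clips and released it, finishing at about 18.7 s of the 67 s allowed.

**Block:** the push met the stop at about 9 N. The last wrist picture shows it still flush with the stop and straight between the rails.

**Bar:** at full press its underside worked out at about 0 mm above the bench. Pressing 0.4 mm further raised the upward force to 9.7 N, so it was on the bench. After release it stayed upright on the slot line.

**Jaws:** both noses appear over the rod in the side picture. I judged this by eye, because the jaw angles can't be read out.

**Arm and bystanders:** the arm ended clear, 0.28 m up. I did not measure the tape measure, jam jar or split log at the end, but the arm never worked near them.

No check failed. Independent estimates of the seat position agreed to within about 1.5 mm.

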